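Draw a frame bar out from under the build plates

ROBOT

A 6-joint arm with a two-finger parallel gripper is mounted at the origin on the work surface. World frame = base frame: x ahead of the robot, y to its left, z up, the work surface at z = 0. Lengths are in m, angles in rad, forces in N, time in s.
With the tool pointing down it reaches from about 0.425 to 0.95 m from the base axis. Payload 3.5 kg.
Tool frame: the origin (TCP) lies at the very end of the fingers, on their centre line; the grasp point (between the pads) lies ctrl.pinch_z behind it (ctrl.pinch_z is the distance from the TCP to the grasp point, in m); z points along the fingers, y is the line along which they close (so a half turn about z gives the same grasp; the last joint's range is limited). The gripper opens to 85 mm and grips with 20 to 120 N. Pads are 22 mm wide; open, the fingers measure 114 mm over their backs; the gripper's body (76 mm by 85 mm) begins 54 mm behind the grasp point. The pads swing forward as they close: fully open they stand 13 mm farther back than shut.
Start: joints at [1.061, 0.286, 1.577, -0, 1.279, -0.15], TCP at [0.238, 0.632, 0.231] pointing down, gripper open.
Joint ranges: [-2.77, 2.77], [-0.9, 2.22], [0.21, 2.48], [-1.53, 4.67], [0.24, 2.81], [-2.84, 2.84]. Speed limits (rad/s): [2.79, 2.79, 3.14, 3.14, 3.14, 3.14].

INTERFACE

Orientations are given as a unit quaternion [x, y, z, w].
In Python, from plant import ctrl gives the robot as it stands.
- The arm moves only by the tool inch_along, called after "Request:" by a JSON object that holds its "api" and its "payload". Schema: {"type":"object","properties":{"segments":{"type":"array","items":{"type":"array","prefixItems":[{"type":"array","items":{"type":"number"},"minItems":3,"maxItems":3},{"type":"array","items":{"type":"number"},"minItems":3,"maxItems":3},{"type":"number"}],"minItems":3,"maxItems":3},"minItems":1,"maxItems":10},"grip_force":{"type":"number"},"only":{"type":"string"},"quiet":{"type":"boolean"},"lines":{"type":"string"}},"required":["segments"],"additionalProperties":false}. segments is a list of rows, 1 to 10 of them, each written [[dx, dy, dz], [rx, ry, rz], opening]: dx, dy, dz in normalised numbers (1 is 100 cm), then a rotation vector rx, ry, rz in normalised numbers (1 is 360 degrees), then the opening from 0.0 (shut) to 1.0 (fully open); each row is the pose to reach, as a shift and turn from the pose commanded when the call began, along the tool's axes at that moment; what a row does not reach only later rows make up. A row lasts 1/8 s, in which the tool goes at most 0.0625 m and 0.188 rad, less where a joint would pass 70% of its speed; a pose out of reach is approached as far as the arm can. The fingers move at their own pace and stop on an object; grip_force is the grip in N (left out, the last holds). Time passes only in rows, so rows that do not move let the fingers close. The tool returns the time, the measured TCP pose, the force, the opening and the grip force at its end. only (a regular expression) keeps the lines of the reply that match it, lines (a string "A,B") keeps lines A to B, and quiet returns only ok. Shift and turn numbers lie between -1 and 1, and a call with a number outside is refused. Input that does not fit is refused with a message, and nothing moves.
- ctrl.get_state(): the state, without advancing time (a new reading comes with each control period).
- ctrl.read_camera(name): name is "scene" or "top" or "wrist"; returns a dict with "pixels" (384x512x3 uint8, red, green, blue), "camera_matrix" (3x3 intrinsics, pixels), "xyz" and "orientation" of the camera in the world. Camera axes: x right, y down, z forward; pixel columns grow to the right and rows downward; lengths in m; the calibration is good to about 2 mm. A picture is of the moment at which its call begins. There is no depth.
- ctrl.sign_off(): hands the job in; it is judged then, once.
Trained networks look in the newest picture that a camera, given by its name, has taken for a name from the list of things; names that differ only in an ending like _2 or _b are one class to them, and where a whole thing is asked for, a point or a joint stands for the part that bears it (a point fixed in the world has none). Each returns a list of dicts, best first, with "conf" (0 to 1); they miss things now and then, are a little off and sometimes report something else, mostly with a low value. They report only what shows in the picture. A call takes as long as a camera call. They do not tell look-alikes from the thing itself.
- ctrl.recognise(camera, thing): "position" ([x, y, z] in m, in world coordinates, good to about 4 mm: the middle of the surface that is visible of it).
- ctrl.masks_of(camera, thing): "region" (384x512 bool, what is visible of it).
- ctrl.mark_of(camera, thing): "position" ([x, y, z] in m, in world coordinates, good to about 4 mm: a listed point, or the origin of a listed thing).
The state is a dict: "time": time; "qpos": joint angles; "dq": joint speeds; "joint_efforts": joint torques, N m; "eef_pos": TCP position; "tcp_rot": TCP orientation; "contact_force": force on the tool from outside, world axes, zero at the start; "wrist_torque": the same for the moment, N m; "opening": opening from 0.0 (shut) to 1.0 (fully open); "finger_force": force on a finger pad.
Only numpy, scipy, OpenCV 4.12 (cv2) and the standard library are available. Lean on these libraries where they do the work, as an engineer would, in place of code of your own. Each camera call takes 0.05 s, during which the arm holds its last target. There are 200 camera calls.

TASK

A spare aluminium frame bar lies in the low printer tray, both of its ends trapped under the two orange build plates that roof the tray's ends. Grip the bar, tip it diagonally and draw it out end first through the gap between the plates, leaving the printed chess figures standing where they are. Finish still holding the bar in the gripper, still and level, about ten centimetres above the plates and touching nothing else.

Things in the scene. Friction and masses are not known exactly. Their poses are not given: they have to be found in the camera images.
- tray: fixed low open tray, black plastic walls, grey floor: 372 mm long (its y) x 162 wide (its x) x 70 high. Origin: centre of its underside, on the table; z up. Inside 360 (y) x 150 mm (x); walls 6 mm; floor top at z 6 mm. Two orange build plates (z 64 to 70 mm, full width) are fixed over its ends, |y| 70 to 186 mm
- gap (a point): centre of the gap between the plates, at plate-top height (70 mm over the tray's underside); same axes as the tray. The gap is 140 mm long (y) and 150 mm wide (x), open from above down to the tray floor 64 mm below; under the plates the clear height is 58 mm
- bar: loose square aluminium profile bar, 20 x 20 x 230 mm (long axis = its y), 0.10 to 0.17 kg, flat on the tray floor, within 0.06 rad of the tray's y axis, its middle within 35 mm (y) and 15 mm (x) of the gap's middle: both ends are under the plates, one deeper. Origin: centre of its underside; z up. Too long for the gap unless tilted
- bar_left (a point): centre of the bar's +y end face (10 mm above the underside, 115 mm from the middle)
- bar_right (a point): centre of the bar's -y end face (10 mm above the underside, 115 mm from the middle)
- queen: tallest printed chess figure, black plastic, loose, upright on the tray's +y plate, near its outer end, on its +x side (about 50 mm off the tray's long centre line); round foot 32 mm across, stem 16 mm; 52 mm tall; origin: centre of its underside, z up. A bystander
- bishop: printed chess figure, black plastic, loose, upright on the tray's -y plate, near its outer end, on its -x side (about 50 mm off the tray's long centre line); round foot 32 mm across, stem 16 mm; 44 mm tall; origin: centre of its underside, z up. A bystander
- knight: printed chess figure, black plastic, loose, upright on the tray's -y plate, near its outer end, on its +x side (about 50 mm off the tray's long centre line); round foot 32 mm across, stem 16 mm; 44 mm tall; origin: centre of its underside, z up. A bystander
Things that resemble listed ones, but are neither listed nor needed, are in the scene too. There is more than one size of the bar; the one meant has the size given above.

How it is judged:
On the way:
1. the gripped bar is tilted through the gap: one end above the plates while the other is still below them (((z of bar_left in the frame of tray above 0.078 m and z of bar_right in the frame of tray below 0.058 m and contact force between the fingers and bar above 0.5 N) or (z of bar_right in the frame of tray above 0.078 m and z of bar_left in the frame of tray below 0.058 m and contact force between the fingers and bar above 0.5 N))), for 0.1 s.
At the end, for the whole second after the job is handed in: the bar is held in the fingers (over 1 N), still, its long axis within 12 degrees of level, both ends more than 70 mm above the plates (140 mm above the table), touching neither tray nor figures; each figure upright within 14 degrees and within 15 mm of its start (height (world z) of each of bar_left, bar_right above 0.14 m and angle between bar's own y axis and vertical between 1.35 and 1.79 rad and contact force between the fingers and bar above 1 N and linear speed of bar below 0.03 m/s and angular speed of bar below 0.2 rad/s and contact force between bar and tray below 0.1 N and contact force between bar and queen below 0.1 N and contact force between bar and bishop below 0.1 N and contact force between bar and knight below 0.1 N and angle between each of queen, bishop, knight's own z axis and vertical below 0.25 rad and distance of each of queen, bishop, knight from where it was at the start of the episode below 0.015 m); the arm keeps its last pose, push and grip.
It fails at once if the queen is knocked over or shifted by more than 15 mm (not (angle between queen's own z axis and vertical below 0.25 rad and distance of queen from where it was at the start of the episode below 0.015 m)).
It fails at once if the bishop is knocked over or shifted by more than 15 mm (not (angle between bishop's own z axis and vertical below 0.25 rad and distance of bishop from where it was at the start of the episode below 0.015 m)).
It fails at once if the knight is knocked over or shifted by more than 15 mm (not (angle between knight's own z axis and vertical below 0.25 rad and distance of knight from where it was at the start of the episode below 0.015 m)).
It also fails if it takes over 40 s, if anything falls off the work surface, if the arm or the gripper's body presses on something with over 40 N, if the wrist force passes 120 N, or if a joint passes its speed limit or range.

## Working session

There is one attempt and no reset: what is moved stays moved. The work goes in short steps, Python scripts to look and compute and a tool call to move; the robot and the scene stay as the last step left them, time stands still between calls to the robot, and variables do not carry over. Pictures are saved under pics/ and viewed, at most 10 in all, crops included, and the job is handed in when it is done.

```bash
ls; mkdir -p pics; cat > h.py <<'E'
import numpy as np, cv2
from scipy.spatial.transform import Rotation as R
from plant import ctrl
def cam(n):
    return ctrl.read_camera(n)
def ray(c,uv,z):
    K=np.array(c["camera_matrix"]);Rm=R.from_quat(c["orientation"]).as_matrix();o=np.array(c["xyz"])
    d=Rm@np.linalg.solve(K,[uv[0],uv[1],1]);return o+d*(z-o[2])/d[2]
def proj(c,p):
    K=np.array(c["camera_matrix"]);Rm=R.from_quat(c["orientation"]).as_matrix();o=np.array(c["xyz"])
    q=K@(Rm.T@(np.array(p)-o));return q[:2]/q[2]
E
python3 - <<'E'
from h import *
s=ctrl.get_state();print(s["eef_pos"],s["tcp_rot"],s["opening"],ctrl.pinch_z)
ims=[]
for n in["top","scene"]:
    c=cam(n);cv2.imwrite(f"pics/{n}1.png",c["pixels"][:,:,::-1])
    print(n,c["xyz"])
    for t in["tray","gap","bar","bar_left","bar_right","queen","bishop","knight"]:
        print(t,[(np.round(d["position"],3).tolist(),round(d["conf"],2)) for d in ctrl.mark_of(n,t)[:4]])
E
```

```text
pics
[0.23729307 0.63120369 0.22993191] [ 1.78942869e-01  9.83858745e-01 -1.12529479e-03 -3.90224337e-04] 1.0014671383924387 0.0187
top [0.45645209 0.0232434  0.95674885]
tray [([0.531, -0.034, 0.0], 0.77)]
gap [([0.527, -0.03, 0.068], 0.55)]
bar [([0.787, 0.014, 0.001], 0.79)]
bar_left [([0.712, 0.013, 0.009], 0.88)]
bar_right [([0.863, 0.011, 0.01], 0.9), ([0.493, -0.119, 0.015], 0.72)]
queen [([0.624, 0.095, 0.07], 0.65)]
bishop [([0.43, -0.153, 0.074], 0.71)]
knight [([0.521, -0.2, 0.073], 0.83)]
scene [ 0.96146065 -0.29015318  0.64769223]
tray [([0.526, -0.029, 0.002], 0.69)]
gap [([0.524, -0.031, 0.069], 0.87)]
bar [([0.525, -0.01, 0.004], 0.98)]
bar_left [([0.716, 0.019, 0.004], 0.65)]
bar_right [([0.867, 0.012, 0.007], 0.68)]
queen [([0.622, 0.1, 0.071], 0.57)]
bishop [([0.43, -0.156, 0.07], 0.85)]
knight [([0.52, -0.196, 0.073], 0.76)]
```

View pics/top1.png

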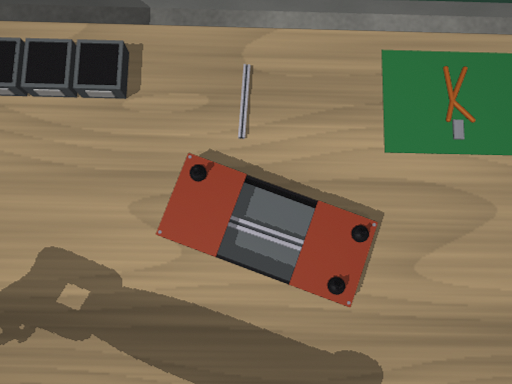

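View pics/scene1.png

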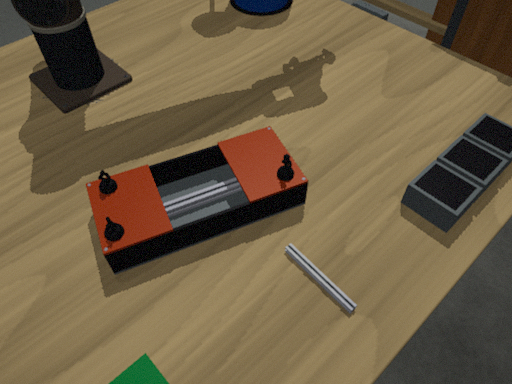

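The top view shows the tray near (268,230). Its gap lies between the plate edges at about u 230 and 305, with the bar crossing it at (268,233). The queen is at (198,172), the knight at (360,233) and the bishop at (337,286). The bar at (245,100) is the short look-alike. The scene view agrees. The network's bar origin (scene) and bar_right (top) are 114 mm apart, which matches the expected 115 mm, so the left end is the deeper one. Next I'll refine the yaw and the bar line.

```bash
python3 - <<'E'
from h import *
c=cam("top");im=c["pixels"].astype(int)
m=((im[:,:,0]>120)&(im[:,:,1]<70)&(im[:,:,2]<60)).astype(np.uint8)
m[:,380:]=0
P=[]
for cn in cv2.findContours(m,cv2.RETR_EXTERNAL,cv2.CHAIN_APPROX_NONE)[0]:
    if cv2.contourArea(cn)<500: continue
    r=cv2.minAreaRect(cn);b=cv2.boxPoints(r)
    q=np.array([ray(c,x,.07) for x in b])[:,:2];print(np.round(q,3).tolist(),"ctr",q.mean(0).round(4),"sides",np.linalg.norm(q[0]-q[1]).round(3),np.linalg.norm(q[1]-q[2]).round(3));P.append(q.mean(0))
P=sorted(P,key=lambda p:-p[1]);d=P[0]-P[1];yaw=np.arctan2(-d[0],d[1]);g=(P[0]+P[1])/2
print("gap",g,"yaw",yaw,"sep",np.linalg.norm(d))
# bar: bright pixels in the gap
Rt=np.array([[np.cos(yaw),-np.sin(yaw)],[np.sin(yaw),np.cos(yaw)]])
pts=[]
for v in range(150,310):
  for u in range(150,390):
    t=Rt.T@(ray(c,(u,v),.026)[:2]-g)
    if abs(t[0])<.05 and abs(t[1])<.055 and im[v,u].min()>130: pts.append(t)
pts=np.array(pts,np.float32);f=cv2.fitLine(pts,cv2.DIST_HUBER,0,.01,.01).ravel()
if f[1]<0:f[:2]*=-1
print(len(pts),"bar in tray: dir",f[:2],"x at y=0",f[2]-f[3]*f[0]/f[1],"spread",np.ptp(pts[:,0]-pts[:,1]*f[0]/f[1]))
for n,p in dict(barS=[.525,-.010],rightT=[.493,-.119],q=[.623,.097],b=[.43,-.154],k=[.52,-.198]).items(): print(n,(Rt.T@(np.array(p)-g)).round(3))
bw=Rt@(f[:2]);print("bar yaw world",np.arctan2(-bw[0],bw[1]))
E
```

```text
[[0.425, -0.07], [0.579, -0.124], [0.541, -0.237], [0.39, -0.179]] ctr [ 0.4839 -0.1524] sides 0.163 0.118
[[0.511, 0.17], [0.665, 0.12], [0.626, 0.009], [0.474, 0.062]] ctr [0.5688 0.0903] sides 0.162 0.118
gap [ 0.52633534 -0.0310366 ] yaw -0.33656642077623716 sep 0.25708357078144906
429 bar in tray: dir [0.00901432 0.99995935] x at y=0 -0.008447506 spread 0.023449577
barS [-0.008  0.019]
rightT [-0.002 -0.094]
q [0.049 0.153]
b [-0.05  -0.148]
k [ 0.049 -0.16 ]
bar yaw world -0.3455808645379792
```

```bash
cat >> h.py <<'E'
G=np.array([.5263,-.0310]);YAW=-.3366;BYAW=-.3456
def tray2w(x,y,z):
    c,s=np.cos(YAW),np.sin(YAW);return np.array([G[0]+c*x-s*y,G[1]+s*x+c*y,z])
def w2tray(p):
    c,s=np.cos(YAW),np.sin(YAW);d=np.array(p[:2])-G;return np.array([c*d[0]+s*d[1],-s*d[0]+c*d[1],p[2]])
def goalR(th=0):
    # tool z down, tool y along bar x; th>0: bar -y end up
    B=R.from_euler('z',BYAW)
    T=np.column_stack([[0,1,0],[1,0,0],[0,0,-1]]) # tool x=bar y, tool y=bar x, z=-z
    return B*R.from_rotvec([-th,0,0])*R.from_matrix(T)
def delta(p,Rg):
    s=ctrl.get_state();Rc=R.from_quat(s["tcp_rot"])
    return np.r_[Rc.inv().apply(p-np.array(s["eef_pos"])),(Rc.inv()*Rg).as_rotvec()].round(4).tolist()
E
python3 - <<'E'
from h import *
print(delta(tray2w(-.0087,-.025,.2),goalR()), goalR().as_matrix().round(2).tolist())
E
```

```text
[-0.4954, -0.5439, 0.0313, 0.0, 0.0, 1.5566] [[0.34, 0.94, 0.0], [0.94, -0.34, 0.0], [0.0, 0.0, -1.0]]
```

The rows are not in the units I measure in: turns go in shares of 360 degrees. I convert before sending: 1.5566 rad / 6.2832 = 0.2477.

Request:
{"api": "inch_along", "payload": {"segments": [[[-0.05,-0.054,0],[0,0,0.0239],1],[[-0.09,-0.1,0],[0,0,0.0477],1],[[-0.13,-0.15,0],[0,0,0.0716],1],[[-0.17,-0.19,0],[0,0,0.0955],0.8],[[-0.21,-0.23,0],[0,0,0.1194],0.7],[[-0.25,-0.27,0],[0,0,0.1432],0.6],[[-0.29,-0.315,0],[0,0,0.1671],0.6],[[-0.33,-0.36,0],[0,0,0.191],0.6],[[-0.37,-0.405,0],[0,0,0.2149],0.6],[[-0.41,-0.45,0],[0,0,0.2477],0.6]]}}

```text
time: 2.2
eef_pos: [0.4634, 0.0643, 0.2318]
tcp_rot: [0.814, 0.58, 0.001, 0.0]
contact_force: [-0.2, -0.2, 0.5]
opening: 0.598
finger_force: 0.0
```

```bash
python3 - <<'E'
from h import *
print(delta(tray2w(-.0087,-.025,.2),goalR()))
E
```

```text
[-0.0946, 0.0817, 0.0319, 0.0014, -0.0006, 0.013]
```

Converted, 0.013 rad / 6.2832 = 0.0021.

Request:
{"api": "inch_along", "payload": {"segments": [[[-0.045,0.04,0.015],[0,0,0.0021],0.6],[[-0.0946,0.0817,0.032],[0,0,0.0021],0.6],[[-0.0946,0.0817,0.032],[0,0,0.0021],0.6],[[-0.0946,0.0817,0.032],[0,0,0.0021],0.6]]}}

```text
time: 2.7
eef_pos: [0.5098, -0.0496, 0.1992]
tcp_rot: [0.817, 0.577, -0.0, -0.0]
contact_force: [-0.9, 0.8, 0.9]
opening: 0.598
finger_force: 0.0
```

```bash
python3 - <<'E'
from h import *
s=ctrl.get_state();print(w2tray(s["eef_pos"]))
print(delta(tray2w(-.0087,-.025,.009),goalR()))
c=cam("wrist");cv2.imwrite("pics/w1.png",c["pixels"][:,:,::-1]);print(c["xyz"])
for t in["bar","bar_left","bar_right"]:
    print(t,[(w2tray(d["position"]).round(3).tolist(),round(d["conf"],2)) for d in ctrl.mark_of("wrist",t)[:4]])
E
```

```text
[-0.0093929  -0.02300042  0.19923073]
[-0.0021, 0.0008, 0.1902, -0.0007, -0.0004, 0.0051]
[0.53810087 0.02687656 0.34037512]
bar [([0.233, 0.128, -0.001], 0.74)]
bar_left [([0.157, 0.108, 0.004], 0.59)]
bar_right [([-0.003, -0.096, 0.013], 0.88)]
```

View pics/w1.png

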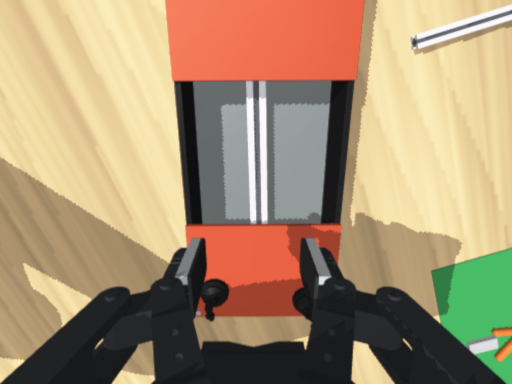

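The wrist view shows the bar running from (256,82) to (259,223) between the plates, with the fingers astride at u about 190 to 315. I'll check the bar line from here.

```bash
python3 - <<'E'
from h import *
c=cam("wrist");im=c["pixels"].astype(int)
pts=[]
for v in range(88,218):
    u=np.where(im[v,235:285].min(1)>170)[0]+235
    if len(u)>3: pts.append(w2tray(ray(c,((u.min()+u.max())/2,v),.026))[:2])
pts=np.array(pts);f=np.polyfit(pts[:,1],pts[:,0],1);print(len(pts),f,np.ptp(pts[:,1]))
print("x at -25",np.polyval(f,-.025), "grip axis img", proj(c,ctrl.get_state()["eef_pos"]))
for y in(.07,-.07): print(proj(c,tray2w(-.075,y,.07)),proj(c,tray2w(.075,y,.07)))
E
```

```text
130 [-0.01843613 -0.00404924] 0.14385603680741818
x at -25 -0.003588338596688218 grip axis img [251.13186352 249.06644205]
[176.76392243  80.6422406 ] [348.33540229  80.37168212]
[188.38728069 226.10004048] [334.14812751 225.85838164]
```

```bash
sed -i 's/BYAW=-.3456/BYAW=-.328/' h.py; python3 - <<'E'
from h import *
print(delta(tray2w(-.005,-.025,.009),goalR()))
E
```

```text
[-0.0033, 0.0045, 0.1909, 0.001, -0.0001, -0.0094]
```

Converted, -0.01 rad / 6.2832 = -0.0016.

Request:
{"api": "inch_along", "payload": {"segments": [[[-0.003,0.0045,0.05],[0,0,-0.0016],0.6],[[-0.003,0.0045,0.1],[0,0,-0.0016],0.6],[[-0.003,0.0045,0.14],[0,0,-0.0016],0.6],[[-0.003,0.0045,0.17],[0,0,-0.0016],0.6],[[-0.003,0.0045,0.182],[0,0,-0.0016],0.6],[[-0.003,0.0045,0.189],[0,0,-0.0016],0.6],[[-0.003,0.0045,0.19],[0,0,-0.0016],0.6]]}}

```text
time: 3.82
eef_pos: [0.514, -0.0539, 0.0101]
tcp_rot: [0.813, 0.582, 0.0, 0.001]
contact_force: [0.5, 0.1, 0.7]
opening: 0.602
finger_force: 0.0
```

```bash
python3 - <<'E'
from h import *
s=ctrl.get_state();print(w2tray(s["eef_pos"]),delta(tray2w(-.005,-.025,.009),goalR()))
E
```

```text
[-0.00408062 -0.02566784  0.01014094] [0.0007, -0.0009, 0.0011, 0.0016, -0.0, -0.001]
```

Request:
{"api": "inch_along", "payload": {"segments": [[[0,0,0],[0,0,0],0.4],[[0,0,0],[0,0,0],0.2],[[0,0,0],[0,0,0],0],[[0,0,0],[0,0,0],0],[[0,0,0],[0,0,0],0],[[0,0,0],[0,0,0],0]], "grip_force": 80}}

```text
time: 4.58
eef_pos: [0.5143, -0.0542, 0.0107]
tcp_rot: [0.814, 0.582, 0.001, 0.001]
contact_force: [-0.1, 1.8, 6.7]
opening: 0.21
finger_force: 79.4
```

Gripped: opening 0.21 is about 18 mm. Now I'll lift 4 mm and slide the bar 38 mm deeper under the +y plate.

Request:
{"api": "inch_along", "payload": {"segments": [[[0,0,-0.002],[0,0,0],0],[[0,0,-0.004],[0,0,0],0],[[0.008,0,-0.004],[0,0,0],0],[[0.016,0,-0.004],[0,0,0],0],[[0.024,0,-0.004],[0,0,0],0],[[0.032,0,-0.004],[0,0,0],0],[[0.038,0,-0.004],[0,0,0],0],[[0.038,0,-0.004],[0,0,0],0]]}}

```text
time: 5.58
eef_pos: [0.5256, -0.0175, 0.0133]
tcp_rot: [0.813, 0.582, -0.0, 0.0]
contact_force: [-0.4, 0.7, -0.8]
opening: 0.206
finger_force: 78.5
```

```bash
python3 - <<'E'
from h import *
s=ctrl.get_state();print(w2tray(s["eef_pos"]))
c=cam("wrist");cv2.imwrite("pics/w2.png",c["pixels"][:,:,::-1])
c=cam("scene");cv2.imwrite("pics/s2.png",cv2.resize(c["pixels"][110:290,70:330,::-1],None,fx=3,fy=3))
def row(yL,zL,t,a=160,b=4.5):
    P=np.array([yL-a*np.cos(t)+b*np.sin(t),zL+a*np.sin(t)+b*np.cos(t)]);return P
P0=row(172,10,0)
for L in[(172,8,.14),(172,8,.28),(158,10,.31),(145,12,.35),(127,16,.39),(110,20,.42),(95,25,.46),(80,30,.5),(62,37,.5),(45,45,.5),(45,100,.5),(45,140,.25),(45,170,0)]:
    d=row(*L)-P0;print(L,d.round(1),-L[2])
E
```

```text
[-0.00509629  0.0125675   0.01331327]
(172, 8, 0.14) [ 2.2 20.3] -0.14
(172, 8, 0.28) [ 7.5 42. ] -0.28
(158, 10, 0.31) [-5.  48.6] -0.31
(145, 12, 0.35) [-15.8  56.6] -0.35
(127, 16, 0.39) [-31.3  66.5] -0.39
(110, 20, 0.42) [-46.3  74.9] -0.42
(95, 25, 0.46) [-58.4  85.6] -0.46
(80, 30, 0.5) [-70.3  96.2] -0.5
(62, 37, 0.5) [-88.3 103.2] -0.5
(45, 45, 0.5) [-105.3  111.2] -0.5
(45, 100, 0.5) [-105.3  166.2] -0.5
(45, 140, 0.25) [-120.9  169.4] -0.25
(45, 170, 0) [-127.  160.] 0
```

View pics/s2.png

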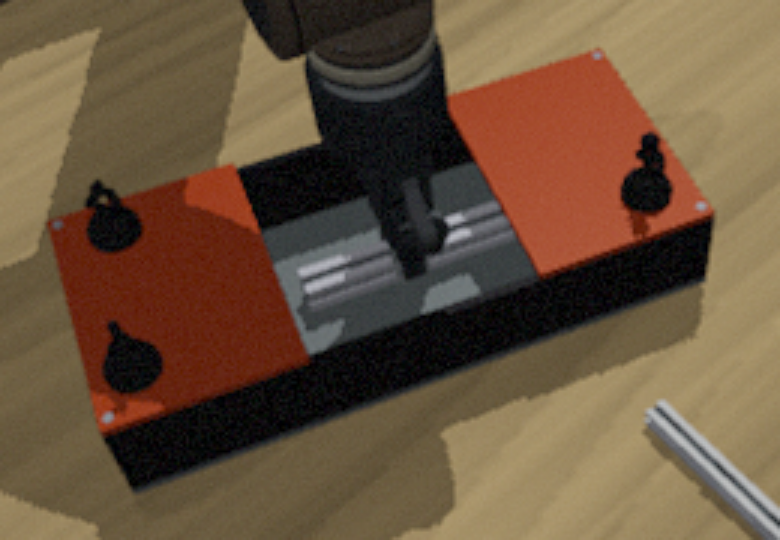

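Go: first call to θ=.28 through (145,12,.35). Rows signs: dz=-up.

The right end now shows clear of the -y plate, at crop (303,288). The figures are standing. Now the tilt.

Converted, -0.28 rad / 6.2832 = -0.0446.

Request:
{"api": "inch_along", "payload": {"segments": [[[0.001,0,-0.01],[0,-0.0111,0],0],[[0.002,0,-0.02],[0,-0.0223,0],0],[[0.0045,0,-0.031],[0,-0.0334,0],0],[[0.0075,0,-0.042],[0,-0.0446,0],0],[[0.0075,0,-0.042],[0,-0.0446,0],0]]}}

```text
time: 6.3
eef_pos: [0.5284, -0.0108, 0.0559]
tcp_rot: [0.805, 0.576, -0.113, 0.082]
contact_force: [-0.4, -1.6, -0.7]
opening: 0.209
finger_force: 78.4
```

```bash
python3 - <<'E'
from h import *
s=ctrl.get_state();print(w2tray(s["eef_pos"]))
c=cam("scene");cv2.imwrite("pics/s3.png",cv2.resize(c["pixels"][110:290,70:330,::-1],None,fx=3,fy=3))
for t in["bar_right","bar"]:
    print(t,[(w2tray(d["position"]).round(3).tolist(),round(d["conf"],2)) for d in ctrl.mark_of("scene",t)[:4]])
E
```

```text
[-0.00465824  0.01973888  0.05587662]
bar_right [([0.304, 0.158, 0.007], 0.91), ([0.001, -0.044, 0.079], 0.67), ([-0.05, -0.147, 0.07], 0.66), ([-0.001, 0.006, 0.0], 0.41)]
bar [([0.229, 0.13, -0.004], 0.98), ([-0.005, 0.065, 0.037], 0.6)]
```

View pics/s3.png

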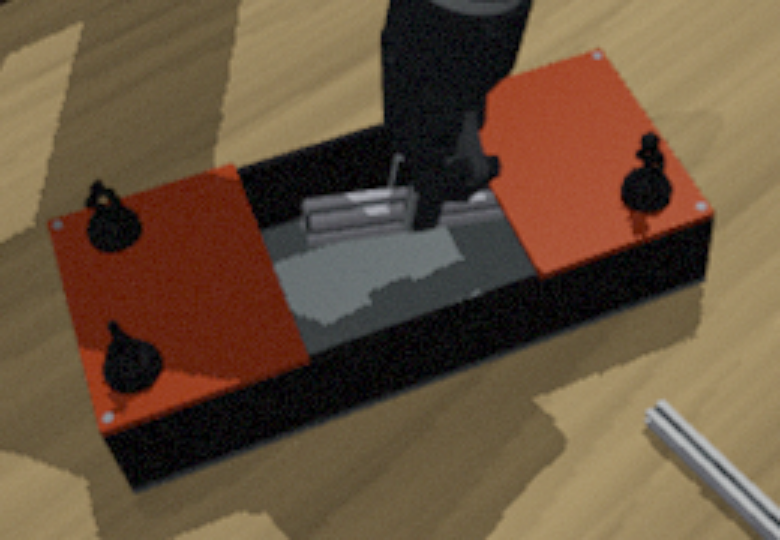

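Converted, -0.22 rad / 6.2832 = -0.035.

Request:
{"api": "inch_along", "payload": {"segments": [[[-0.014,0,-0.003],[0,-0.0048,0],0],[[-0.026,0,-0.0075],[0,-0.0111,0],0],[[-0.044,0,-0.013],[0,-0.0175,0],0],[[-0.061,0,-0.017],[0,-0.0223,0],0],[[-0.075,0,-0.024],[0,-0.0286,0],0],[[-0.09,0,-0.03],[0,-0.035,0],0],[[-0.109,0,-0.0325],[0,-0.035,0],0],[[-0.1275,0,-0.0355],[0,-0.035,0],0],[[-0.1275,0,-0.0355],[0,-0.035,0],0]]}}

```text
time: 7.58
eef_pos: [0.4913, -0.119, 0.1256]
tcp_rot: [0.789, 0.562, -0.201, 0.144]
contact_force: [1.0, -0.1, -0.8]
opening: 0.212
finger_force: 78.4
```

```bash
python3 - <<'E'
from h import *
s=ctrl.get_state();print(w2tray(s["eef_pos"]))
c=cam("scene");cv2.imwrite("pics/s4.png",cv2.resize(c["pixels"][60:290,70:330,::-1],None,fx=2.5,fy=2.5))
for t in["bar_right","bar_left"]:
    print(t,[(w2tray(d["position"]).round(3).tolist(),round(d["conf"],2)) for d in ctrl.mark_of("scene",t)[:4]])
Q=w2tray(s["eef_pos"]);
for dy,z in[(0,Q[2]+.055),(-.01,.175)]: print(delta(tray2w(Q[0],Q[1]+dy,z),goalR(.5 if dy==0 else 0)))
E
```

```text
[-0.0039551  -0.09459653  0.12561406]
bar_right [([0.304, 0.152, 0.008], 0.65), ([0.003, -0.153, 0.163], 0.62)]
bar_left [([0.164, 0.109, 0.007], 0.85), ([-0.003, 0.049, 0.051], 0.82)]
[-0.028, 0.0005, -0.0486, -0.0012, -0.0004, -0.0017]
[-0.0341, 0.0005, -0.0389, -0.0008, 0.4996, -0.002]
```

View pics/s4.png

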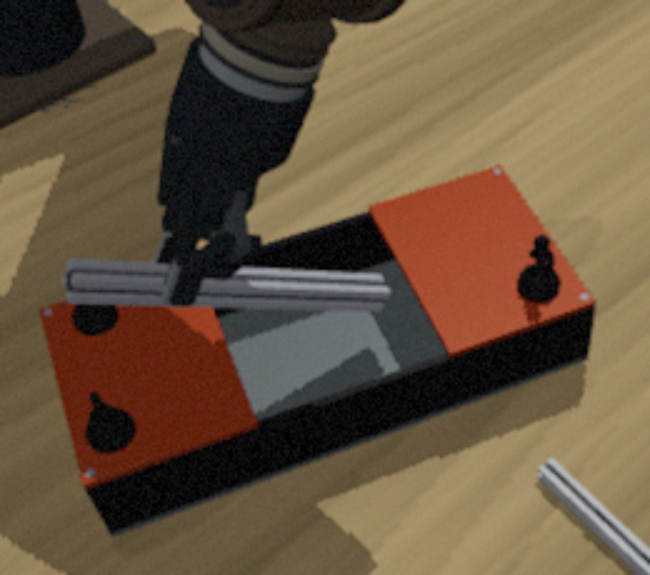

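Converted, 0.5 rad / 6.2832 = 0.0796.

Request:
{"api": "inch_along", "payload": {"segments": [[[-0.007,0,-0.0125],[0,0,0],0],[[-0.0135,0,-0.0245],[0,0,0],0],[[-0.02,0,-0.037],[0,0,0],0],[[-0.027,0,-0.05],[0,0,0],0],[[-0.027,0,-0.05],[0,0.0159,0],0],[[-0.027,0,-0.05],[0,0.0318,0],0],[[-0.027,0,-0.05],[0,0.0477,0],0],[[-0.027,0,-0.05],[0,0.0637,0],0],[[-0.027,0,-0.05],[0,0.0796,0],0],[[-0.027,0,-0.05],[0,0.0796,0],0]]}}

```text
time: 8.98
eef_pos: [0.4914, -0.1185, 0.1824]
tcp_rot: [0.814, 0.581, -0.0, 0.001]
contact_force: [0.4, 0.1, -1.7]
opening: 0.214
finger_force: 78.4
```

Request:
{"api": "inch_along", "payload": {"segments": [[[0,0,0],[0,0,0],0],[[0,0,0],[0,0,0],0],[[0,0,0],[0,0,0],0],[[0,0,0],[0,0,0],0]]}}

```text
time: 9.48
eef_pos: [0.4916, -0.1169, 0.1814]
tcp_rot: [0.813, 0.582, -0.0, -0.0]
contact_force: [0.9, -0.5, -0.8]
opening: 0.204
finger_force: 78.4
```

```bash
python3 - <<'E'
from h import *
s=ctrl.get_state();print(w2tray(s["eef_pos"]),s["dq"])
c=cam("scene");cv2.imwrite("pics/s5.png",cv2.resize(c["pixels"][60:290,70:330,::-1],None,fx=2.5,fy=2.5))
for t in["bar_right","bar_left","queen","bishop","knight"]:
    print(t,[(w2tray(d["position"]).round(3).tolist(),round(d["conf"],2)) for d in ctrl.mark_of("scene",t)[:4]])
E
```

```text
[-0.00434665 -0.09254597  0.1814289 ] [-0.00251518 -0.00165429 -0.00071668  0.00277353  0.00037281 -0.00082688]
bar_right [([0.003, -0.16, 0.187], 0.97), ([0.306, 0.156, 0.007], 0.72)]
bar_left [([-0.006, 0.07, 0.188], 0.81), ([0.163, 0.107, 0.005], 0.73), ([0.048, -0.159, 0.071], 0.18)]
queen [([0.046, 0.155, 0.068], 0.83)]
bishop [([-0.053, -0.15, 0.071], 0.83)]
knight [([0.049, -0.158, 0.072], 0.55)]
```

View pics/s5.png

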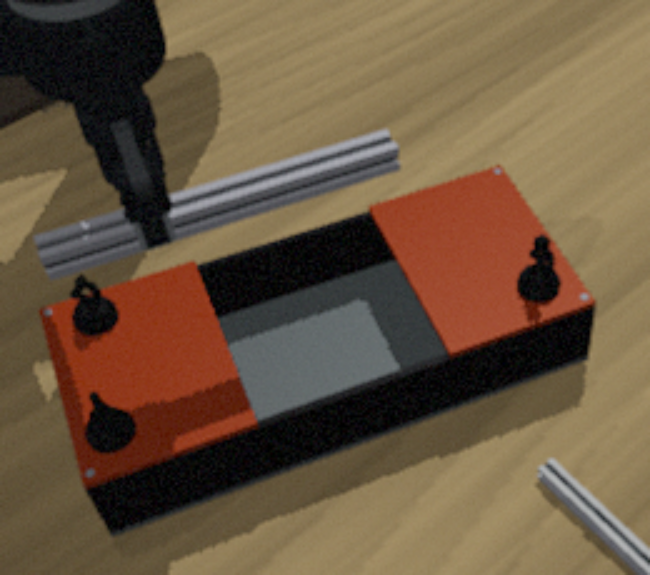

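The bar is level, held and clear, with both ends at z of about 0.187 m. All three figures are standing where they were.

```bash
python3 -c "
from plant import ctrl
print(ctrl.sign_off())"
```

```text
the job is handed in; nothing more can be done
None
```

The job is handed in at about 9.6 s: the bar came out through the gap and is held still and level about 11 cm above the plates, with all three figures standing where they started; sign-off returned no verdict.

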